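# Nip up the pipe and hold the coating gauge on the marked spot

## Task

First nip up the galvanised pipe in its V-block: push the red clamp knob down and turn it clockwise as far as it goes, so that it stays down and the pad grips the pipe by itself. Then take the yellow coating-thickness gauge out of its stand and hold its sprung tip on the red spot on the pipe, square to the pipe's surface there (the spot sits a little to one side of the top, so the gauge leans), pressed lightly so that the tip is pushed in about half its travel and never hard. Finish still holding the gauge steadily there; leave the pipe lying where it is, and do not knock over or shove the other things on the counter.

Things in the scene. Friction and masses are not known exactly. Their poses are not given: they have to be found in the camera images.
- vblock: Steel V-block with stirrup clamp, fixed; 96 mm (its x) by 84 mm (its y), 114 mm in x over the stirrup. Origin: centre of its underside on the counter, z up. The V runs along its y. The stirrup bridge is 30 mm wide in y, top at 96 mm, with a round boss (42 mm diameter) up to 106 mm; the clamp knob sits above the boss, on the block's z axis.
- knob_grip (a point): Middle of the clamp knob's red bar, on the (vertical) turning axis, 134 mm above the counter when up; turns and sinks with the knob. The bar is 50 mm long along the point's x, 12 mm thick along its y (grip across this), 26 mm high (13 mm above and below the point). It stands on a round black skirt, 56 mm diameter, upper face 13 mm below the point: fingertips can push on it.
- clamp_press (a joint): How far the clamp knob is pushed down, m: 0 up, 0.009 bottom stop. A return spring (2.8 N rising 0.35 N per mm) and, from about 4 mm on, the sprung pad (about 2.2 N per mm) push it back up; fully down takes about 17 N, 7.5 mm about 13 N. Turned home it stays at about 0.0055 by itself.
- clamp_knob (a joint): How far the knob is turned clockwise seen from above, rad: 0 to 1.4 (stop, home); starts below 0.12. A quarter-turn screw with a steep thread: a cross-pin blocks turning beyond about 0.2 rad unless the knob is pushed down; pushed down 7 to 8 mm and held there it turns freely (under 0.1 N m) to the stop, where the pin drops into its seat when the push ends, so it stays.
- clamp_pad: Black rubber pad, 24 mm diameter, under the clamp screw, sprung; 4 mm above the pipe's top when the clamp is open, presses on the pipe with about 4 N when the clamp is home. Its origin is on the vertical axis of the V-block, at the counter when open.
- pipe: Galvanised steel pipe, grey, 42.4 mm outside diameter, 250 mm long, 0.72 kg, lying loose in the V along the block's y axis. Origin: middle of its length on the pipe's axis, 46 mm above the counter; y along the pipe. Blue colour band at the -y end.
- mark (a point): Centre of the red painted spot (12 mm across) on the pipe's outer surface, 95 mm from the pipe's middle towards its plain +y end, 20 degrees off the pipe's top towards the block's +x side. The point's z axis is the outward normal of the surface there, so it leans 20 degrees from vertical; its y is along the pipe.
- gauge: Yellow coating-thickness gauge, 0.13 kg: body 28 mm (its x) by 40 mm (its y), from 22 to 118 mm up its z; steel nose 17 mm in diameter from 0 to 22 mm. Origin: centre of the nose's lower end; z runs up, away from the tip, which stands out 8 mm below the origin. In the stand the origin is 24 mm and the top 142 mm above the counter; the body is free above the stand's walls (70 mm).
- probe_tip (a point): End of the gauge's sprung probe (a steel rod with round end, 8 mm diameter), on the gauge's z axis, 8 mm below the gauge's origin when out.
- probe (a joint): How far the probe tip is pushed into the gauge, m: 0 out, 0.008 fully in (bottomed). The spring takes 0.8 N to start and 0.4 N more per mm, so half-way in is about 2.4 N.
- stand: Black desk stand of the gauge, fixed; base 86 by 98 mm, 8 mm thick, socket 43 mm (its x) by 56 mm (its y) outside, walls up to 70 mm. The gauge stands in it 24 mm deep with 1 to 2 mm play, with the stand's yaw; lift it straight up by over 60 mm to clear. Origin: centre of its underside.
- tape_reel: Bystander: white and blue thread-tape reel, 54 mm diameter, 19 mm high, lying flat. Origin: centre of its underside.
- ball_valve: Bystander: brass ball valve with a red lever, about 66 by 36 mm, 52 mm high, lever 74 mm out along its x. Origin: underside below the middle of its body.
- elbow: Bystander: grey pipe elbow, arms of 48 mm along its x and y, 42 mm high. Origin: underside below its corner.
- tee: Bystander: white pipe tee, 84 mm along its x, branch 50 mm along its y, 36 mm high. Origin: underside below the crossing.
- cement_tin: Bystander: tin of pipe cement, 66 mm diameter, 85 mm high. Origin: centre of its underside.
- flask: Bystander: teal drinking flask with steel cap, 72 mm diameter, 172 mm high. Origin: centre of its underside.
- marker: Bystander: white paint marker with red cap, lying, 134 mm long along its x, 14 mm thick. Origin: underside below its middle.
Things that resemble listed ones, but are neither listed nor needed, are in the scene too. Of the things shaped like the gauge, the yellow one is meant. There is more than one size of the stand; the one meant has the size given above.

How it is judged:
By the outcome, as a careful person would: the job done as asked, in the order asked, and still so for the second after the job is handed in, while the arm keeps its last pose, push and grip.
It also fails if it takes over 58 s, if anything falls off the work surface, if the arm or the gripper's body presses on something with over 40 N, if the wrist force passes 120 N, or if a joint passes its speed limit or range.

## Robot

A 6-joint arm with a two-finger parallel gripper is mounted at the origin on the work surface. World frame = base frame: x ahead of the robot, y to its left, z up, the work surface at z = 0. Lengths are in mm, angles in degrees, forces in N, time in s.
With the tool pointing down it reaches from about 350 to 850 mm from the base axis. Payload 8.1 kg.
Tool frame: the origin (TCP) lies at the very end of the fingers, on their centre line; the grasp point (between the pads) lies 19 mm behind it; z points along the fingers, y is the direction in which the jaws open and shut (so a half turn about z gives the same grasp; the last joint's range is limited). The gripper opens to 85 mm and grips with 20 to 120 N. Pads are 22 mm wide; open, the fingers measure 114 mm over their backs; the gripper's body (76 mm by 85 mm) begins 54 mm behind the grasp point. The pads swing forward as they close: fully open they stand 13 mm farther back than shut.
Start: joints at [-74.737, 7.471, 85.268, -0, 87.261, -4.893], TCP at [206.773, -563.25, 231.292] pointing down, gripper open.
Joint ranges: [-169.43, 169.43], [-51.17, 129.36], [1.28, 143.12], [-76.62, 256.62], [0, 156.53], [-152.29, 152.29]. Speed limits (degrees/s): [136.94, 136.94, 159.86, 180, 180, 180].

## Interface

Orientations are given as [roll, pitch, yaw] about the fixed x, y, z axes, in that order (R = Rz(yaw) Ry(pitch) Rx(roll)).
In Python, from bench import r gives the robot as it stands.
- The arm moves only by the shell command python3 -m crank 'ROWS' [OPENING] [FORCE]. ROWS is JSON, a list that holds one entry, the list of rows, each a list of 6 numbers: the shift along the tool's x, y, z in m, then the turn, a rotation vector about the tool's x, y, z in rad. A call has 1 to 10 rows; each row is the pose to reach, as a shift and turn from the pose measured when the call began, along the tool's axes at that moment; what a row does not reach only later rows make up. A row lasts 1/8 s, in which the tool goes at most 62.5 mm and 10.7 degrees, less where a joint would pass 70% of its speed; a pose out of reach is approached as far as the arm can. A call with a gripper value outside its range is refused whole. OPENING is the closure, from 0 (fully open) to 1 (shut), set as the call begins (- or left out, the last holds). The fingers move at their own pace and stop on an object; FORCE is the grip in N (left out, the last holds). Time passes only in rows, so rows that repeat a pose let the fingers close. It gives the time, the measured TCP pose, the force and the opening at its end, in the units of the state.
- r.sense(): the state, without advancing time (a new reading comes with each control period).
- r.snapshot(name): name is "side" or "top" or "wrist"; returns (picture, depth): 384x512x3 uint8, blue, green, red; 384x512 float32, mm along the optical axis (not along the pixel's ray), 0 where there is no reading.
- r.get_calibration(name): a dict with "mtx" (3x3 intrinsics, pixels), "cam_to_world" (4x4, takes a point from camera to world coordinates). Camera axes: x right, y down, z forward; pixel columns grow to the right and rows downward; lengths in mm; the calibration is good to about 2 mm. A picture is of the moment at which its call begins: read the wrist's pose just before it. get_calibration takes no time and is no camera call; for the wrist camera it gives the pose at the moment of the call.
- r.hand_in(): hands the job in, once; it reports no verdict.
Trained networks look in the newest picture that a camera, given by its name, has taken for a name from the list of things; names that differ only in an ending like _2 or _b are one class to them, and where a whole thing is asked for, a point or a joint stands for the part that bears it (a point fixed in the world has none). Each returns a list of dicts, best first, with "conf" (0 to 1); they miss things now and then, are a little off and sometimes report something else, mostly with a low value. They report only what shows in the picture. A call takes as long as a camera call. They do not tell look-alikes from the thing itself.
- r.look_for(thing, camera): "extent" ([left, top, right, bottom] in pixels, round what is visible of it).
- r.landmark_of(thing, camera): "pixel" ([column, row] in pixels: a listed point, or the origin of a listed thing).
The state is a dict: "time": time; "joint_pos": joint angles; "qd": joint speeds; "joint_efforts": joint torques, N m; "tool_pos": TCP position; "tcp_rot": TCP orientation; "ft_force": force on the tool from outside, world axes, zero at the start; "wrist_torque": the same for the moment, N m; "finger_gap": finger opening in mm.
Only numpy, scipy, OpenCV 4.12 (cv2) and the standard library are available. Lean on these libraries where they do the work, as an engineer would, in place of code of your own. Each camera call takes 0.05 s, during which the arm holds its last target.

## Working session

There is one attempt and no reset: what is moved stays moved. The work goes in short steps, Python scripts to look and compute and a shell command to move; the robot and the scene stay as the last step left them, time stands still between calls to the robot, and variables do not carry over. Pictures are saved under pics/ and viewed, and the job is handed in when it is done.

```bash
ls -la; mkdir -p pics; python3 - <<'E'
from bench import r
import cv2,json
print(r.sense())
for c in ("side","top","wrist"):
    p,d=r.snapshot(c); cv2.imwrite(f"pics/{c}0.png",p)
    k=r.get_calibration(c); print(c,k["mtx"].round(1).tolist(),k["cam_to_world"].round(3).tolist())
    import numpy as np; np.save(f"pics/{c}0.npy",d)
E
```

```text
total 12
drwxr-xr-x  3 agent agent 4096 Dec  6 23:53 .
drwxr-xr-x 23 root  root  4096 Dec  6 23:52 ..
drwxr-xr-x  2 agent agent 4096 Dec  6 23:53 pics
{'time': 0.0, 'joint_pos': array([-7.47363618e+01,  7.51485234e+00,  8.53302111e+01, -2.40846276e-04,
        8.72624680e+01, -4.89372913e+00]), 'qd': array([-0.06308064,  0.09202202,  0.03674814, -0.05211372, -0.01321707,
        0.03402364]), 'joint_efforts': array([-1.09204073e-03, -5.69395924e+01, -5.00563502e+01, -4.06132949e-04,
        1.45513960e-02, -6.89589569e-06]), 'tool_pos': array([ 206.62438748, -562.70112063,  230.23818094]), 'tcp_rot': array([-1.79892840e+02, -8.93360438e-03,  2.01573707e+01]), 'ft_force': array([-0.08853281, -0.23902133,  0.16355139]), 'wrist_torque': array([ 0.0235209 , -0.02803419, -0.04064073]), 'finger_gap': 85.74172489211267}
side [[492.9, 0.0, 260.2], [0.0, 492.9, 193.5], [0.0, 0.0, 1.0]] [[-0.935, -0.201, 0.292, 87.655], [-0.354, 0.545, -0.76, 1070.565], [-0.006, -0.814, -0.581, 987.233], [0.0, 0.0, 0.0, 1.0]]
top [[486.1, 0.0, 253.7], [0.0, 486.1, 192.3], [0.0, 0.0, 1.0]] [[0.011, -0.989, 0.147, 328.298], [-1.0, -0.012, -0.007, -42.919], [0.009, -0.147, -0.989, 1366.799], [0.0, 0.0, 0.0, 1.0]]
wrist [[298.7, 0.0, 259.8], [0.0, 298.7, 188.9], [0.0, 0.0, 1.0]] [[0.344, -0.887, -0.307, 285.224], [-0.939, -0.326, -0.111, -532.764], [-0.001, 0.326, -0.945, 373.337], [0.0, 0.0, 0.0, 1.0]]
```

View pics/side0.png

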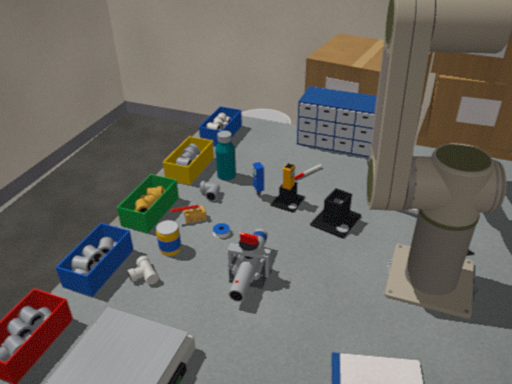

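View pics/top0.png

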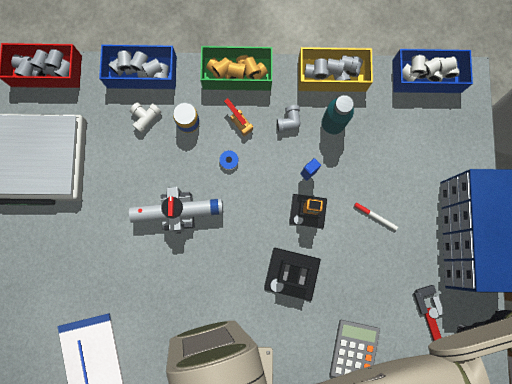

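View pics/wrist0.png

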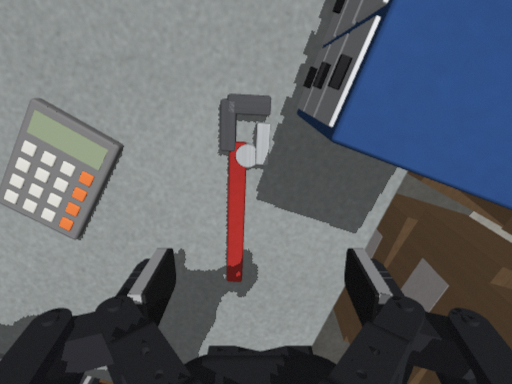

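The top view shows the V-block at about (172,207) with its red bar. The spot end of the pipe is on the left at (140,210) and the blue band on the right. The yellow gauge is in the smaller stand at (309,211), a blue look-alike is at (311,168), and a larger empty stand is at (293,273). Next I'll measure these.

```bash
cat > h.py <<'E'
from bench import r
import numpy as np, cv2
def ray(c,px,cal=None):
    k=cal or r.get_calibration(c); M=k["cam_to_world"]; 
    d=np.linalg.inv(k["mtx"])@np.array([px[0],px[1],1.]); return M[:3,3],M[:3,:3]@d
def atz(c,px,z,cal=None):
    o,d=ray(c,px,cal); return o+d*(z-o[2])/d[2]
def atd(c,px,depth,cal=None):
    o,d=ray(c,px,cal); return o+d*depth
def tri(c1,p1,c2,p2):
    o1,d1=ray(c1,p1);o2,d2=ray(c2,p2);d1=d1/np.linalg.norm(d1);d2=d2/np.linalg.norm(d2)
    A=np.stack([d1,-d2],1);t=np.linalg.lstsq(A,o2-o1,rcond=None)[0]
    a=o1+d1*t[0];b=o2+d2*t[1];return (a+b)/2,np.linalg.norm(a-b)
def proj(c,P,cal=None):
    k=cal or r.get_calibration(c); q=np.linalg.inv(k["cam_to_world"])@np.append(P,1); p=k["mtx"]@q[:3]; return p[:2]/p[2]
E
python3 - <<'E'
from h import *
for t in ["knob_grip","vblock","mark","pipe","gauge","stand","probe_tip"]:
    for c in ("top","side"):
        try:
            print(t,c,[(np.round(a["pixel"],1).tolist(),round(a["conf"],2)) for a in r.landmark_of(t,c)[:3]],
              [(np.round(a["extent"]).tolist(),round(a["conf"],2)) for a in r.look_for(t,c)[:3]])
        except Exception as e: print(t,c,e)
print(r.sense()["time"])
for c,box in (("top",(120,150,340,310)),("side",(200,150,370,310))):
    p,_=r.snapshot(c); x0,y0,x1,y1=box
    f=3.4; q=cv2.resize(p[y0:y1,x0:x1],None,fx=f,fy=f,interpolation=cv2.INTER_CUBIC); cv2.imwrite(f"pics/{c}crop.png",q); print(q.shape)
E
```

```text
knob_grip top [([171.2, 207.4], 0.72), ([138.4, 212.1], 0.67)] [([160.0, 199.0, 185.0, 219.0], 0.74), ([279.0, 106.0, 302.0, 134.0], 0.64)]
knob_grip side [([248.7, 238.3], 0.65)] [([238.0, 234.0, 262.0, 251.0], 0.59)]
vblock top [([178.6, 212.3], 0.82)] [([163.0, 188.0, 196.0, 233.0], 0.97)]
vblock side [([248.8, 274.3], 0.91), ([289.0, 192.3], 0.54)] [([227.0, 237.0, 269.0, 288.0], 0.9), ([267.0, 180.0, 305.0, 211.0], 0.19)]
mark top [([139.6, 212.1], 0.59)] [([129.0, 200.0, 224.0, 222.0], 0.59)]
mark side [([232.0, 277.9], 0.9)] [([230.0, 226.0, 268.0, 300.0], 0.86), ([286.0, 164.0, 296.0, 190.0], 0.17)]
pipe top [([176.3, 208.8], 0.82), ([310.7, 213.1], 0.74)] [([130.0, 200.0, 222.0, 224.0], 0.63)]
pipe side [([246.6, 261.2], 0.69)] [([229.0, 229.0, 269.0, 304.0], 0.87)]
gauge top [([147.3, 122.4], 0.63), ([304.8, 175.8], 0.59), ([310.1, 207.1], 0.48)] [([300.0, 162.0, 320.0, 180.0], 0.63), ([302.0, 197.0, 320.0, 215.0], 0.54)]
gauge side [([288.9, 193.0], 0.77), ([258.5, 194.8], 0.74), ([225.6, 231.0], 0.63)] [([253.0, 165.0, 264.0, 196.0], 0.81), ([285.0, 161.0, 297.0, 190.0], 0.76), ([228.0, 231.0, 271.0, 303.0], 0.56)]
stand top [([309.2, 212.5], 0.76), ([293.4, 273.8], 0.6), ([295.6, 126.2], 0.37)] [([266.0, 251.0, 320.0, 298.0], 0.94), ([288.0, 197.0, 331.0, 228.0], 0.83)]
stand side [([288.8, 202.8], 0.93), ([334.8, 221.1], 0.81)] [([312.0, 190.0, 359.0, 234.0], 0.91), ([269.0, 184.0, 304.0, 214.0], 0.83)]
probe_tip top [([373.9, 217.5], 0.52)] []
probe_tip side [] []
1.55
(544, 748, 3)
(544, 578, 3)
```

View pics/topcrop.png

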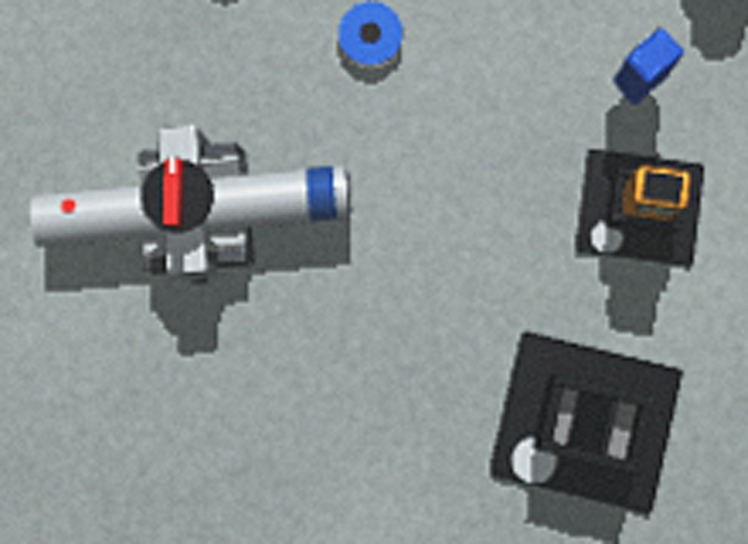

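View pics/sidecrop.png

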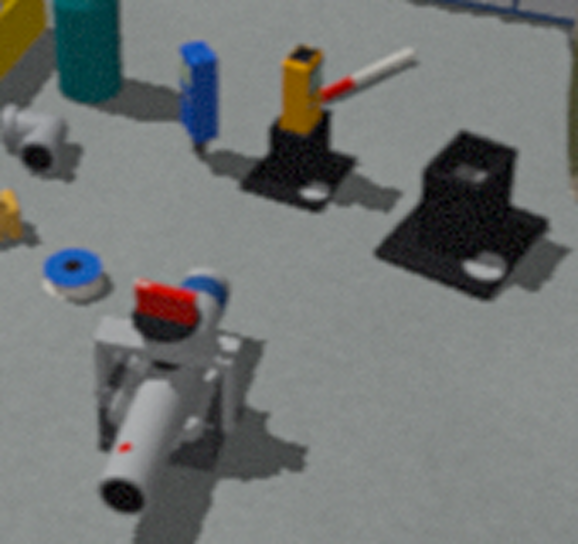

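```bash
python3 - <<'E'
import cv2
p=cv2.imread('pics/top0.png')
cv2.imwrite('pics/c1.png',cv2.resize(p[180:240,120:230],None,fx=7,fy=7,interpolation=cv2.INTER_CUBIC))
cv2.imwrite('pics/c2.png',cv2.resize(p[155:235,280:340],None,fx=7,fy=7,interpolation=cv2.INTER_CUBIC))
E
```

```text
(no output)
```

View pics/c1.png

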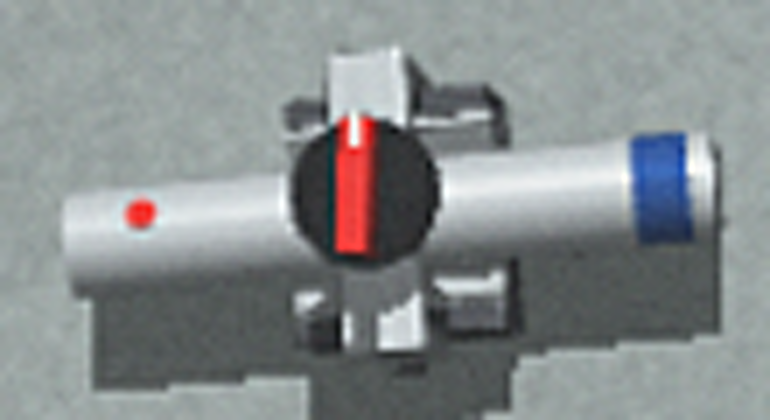

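View pics/c2.png

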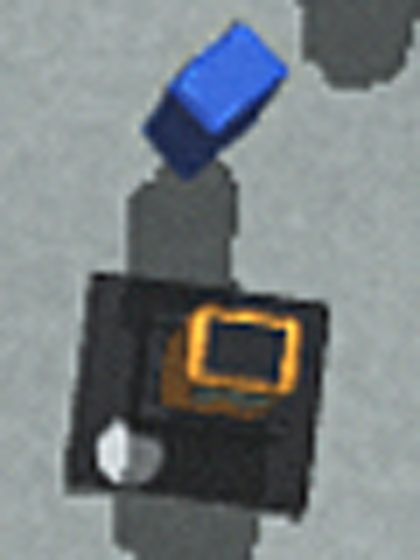

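Of the things shaped like the gauge, the yellow one at top (314,206), side (289,175) is the one meant. It stands in the smaller stand, base about 86x98. The blue one at top (311,168) and the larger empty stand at (293,273) are look-alikes. The mark is on the pipe's plain left (+y) end at top (140,210), and the crops confirm this.

```bash
python3 - <<'E'
from h import *
f=lambda a:np.round(a,1).tolist()
print("knob tri",[f(x) for x in tri("top",(171.2,207.4),"side",(248.7,238.3))], "top z134",f(atz("top",(120+355/7,180+185/7),147)))
print("bar ends",f(atz("top",(120+355/7,180+120/7),147)),f(atz("top",(120+352/7,180+250/7),147)))
print("mark",f(atz("top",(120+140.5/7,180+213/7),66)),[f(x) for x in tri("top",(140,210.4),"side",(236.5,281.5))])
# pipe axis: center of ends
a=atz("top",(120+66/7,180+244/7),46);b=atz("top",(120+718/7,180+188/7),46)
print("pipe ends",f(a),f(b),np.linalg.norm(a-b),np.degrees(np.arctan2(-(a-b)[0],(a-b)[1])))
c=[atz("top",(280+x/7,155+y/7),8) for x,y in((92,273),(330,303),(300,520),(65,490))]
print("stand",f(np.mean(c,0)),[f(x) for x in c],[np.linalg.norm(c[i]-c[i-1]) for i in range(4)])
g=[atz("top",(280+x/7,155+y/7),142) for x,y in((192,308),(303,314),(299,395),(186,388))]
print("gauge",f(np.mean(g,0)),[f(x) for x in g],[np.linalg.norm(g[i]-g[i-1]) for i in range(4)])
for q in(c,g):
  for i,j in((0,1),(3,2),(0,3),(1,2)):
    d=q[j]-q[i]; print(round(np.degrees(np.arctan2(d[1],d[0])),1))
print(f(atz("top",(163,160),19)))
E
```

```text
knob tri [[470.3, 158.0, 136.4], 2.2] top z134 [470.5, 157.3, 147.0]
bar ends [494.1, 158.2, 147.0] [447.0, 157.5, 147.0]
mark [468.2, 252.4, 66.0] [[468.5, 252.4, 67.3], 0.8]
pipe ends [457.9, 285.3, 46.0] [482.8, 32.3, 46.0] 254.1713161069138 5.616793213520214
stand [476.7, -206.2, 8.0] [[526.1, -164.1, 8.0], [515.0, -260.2, 8.0], [427.3, -247.2, 8.0], [438.3, -153.2, 8.0]] [np.float64(88.510462684039), np.float64(96.72649435828284), np.float64(88.6448849076219), np.float64(94.62426196154469)]
gauge [478.6, -207.7, 142.0] [[494.2, -188.5, 142.0], [492.4, -228.9, 142.0], [462.8, -227.2, 142.0], [464.9, -186.2, 142.0]] [np.float64(29.359245096408834), np.float64(40.41441379786458), np.float64(29.6686535412285), np.float64(41.01111834631816)]
-96.6
-96.6
172.9
171.6
-92.4
-92.9
175.4
176.6
[617.2, 204.8, 19.0]
```

Knob at about (470,158), mark at about (468,252,66), block yaw about 5.6°, gauge at about (478,-207). I'll move above the knob with tool yaw 181°, so joint 6 has room for the clockwise turn.

```bash
python3 -m crank '[[[0.062,-0.073,-0.05,0,0,-0.18],[0.12,-0.14,-0.06,0,0,-0.36],[0.175,-0.205,-0.06,0,0,-0.54],[0.225,-0.265,-0.06,0,0,-0.72],[0.275,-0.325,-0.06,0,0,-0.9],[0.325,-0.385,-0.06,0,0,-1.08],[0.37,-0.44,-0.06,0,0,-1.26],[0.415,-0.49,-0.05,0,0,-1.44],[0.455,-0.535,-0.05,0,0,-1.62],[0.496,-0.585,-0.05,0,0,-1.8]]]' 0.5 40
```

```text
time: 2.9
tool_pos: [419.0, 16.8, 284.5]
tcp_rot: [179.9, 0.1, 123.6]
ft_force: [0.7, -0.2, -0.1]
finger_gap: 42.9
```

```bash
python3 -m crank '[[[0.03,0.04,0.015,0,0,-0.18],[0.055,0.075,0.03,0,0,-0.36],[0.075,0.1,0.04,0,0,-0.54],[0.089,0.12,0.045,0,0,-0.72],[0.089,0.12,0.045,0,0,-0.9],[0.089,0.12,0.045,0,0,-1.0],[0.089,0.12,0.045,0,0,-1.0],[0.089,0.12,0.045,0,0,-1.0]]]'
python3 - <<'E'
from h import *
s=r.sense(); print(s["tool_pos"].round(1),s["tcp_rot"].round(2),s["joint_pos"].round(1),s["finger_gap"])
cal=r.get_calibration("wrist")
p,d=r.snapshot("wrist"); cv2.imwrite("pics/w1.png",p); np.save("pics/w1.npy",d)
import pickle; pickle.dump(cal,open("pics/w1.pkl","wb"))
for t in ("knob_grip","mark","vblock"):
  for a in r.landmark_of(t,"wrist")[:2]: print(t,a)
E
```

```text
time: 3.9
tool_pos: [469.7, 157.3, 239.6]
tcp_rot: [-180.0, 0.1, -179.2]
ft_force: [-0.6, -0.1, 0.4]
finger_gap: 42.6
[469.7 157.3 239.6] [-1.7999e+02  9.0000e-02 -1.7921e+02] [ 12.6  -9.2 100.9  -0.   88.2 -78.2] 42.64857439455399
knob_grip {'pixel': [262.0, 191.5], 'conf': 0.87}
mark {'pixel': [349.1, 167.4], 'conf': 0.84}
vblock {'pixel': [262.9, 158.6], 'conf': 0.67}
vblock {'pixel': [346.8, 166.2], 'conf': 0.63}
```

View pics/w1.png

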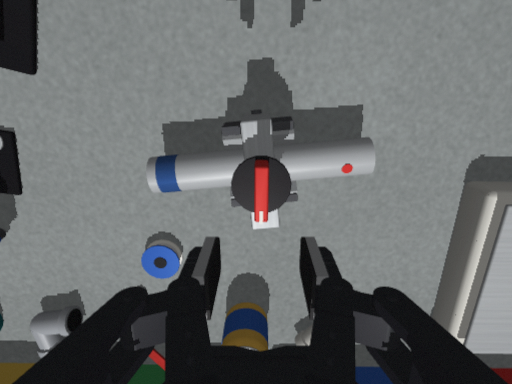

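The wrist view shows the red bar from (262,160) to (261,221), centred between the jaws, and the mark at (347,168).

```bash
python3 - <<'E'
from h import *
import pickle
cal=pickle.load(open("pics/w1.pkl","rb")); p=cv2.imread("pics/w1.png"); d=np.load("pics/w1.npy")
hsv=cv2.cvtColor(p,cv2.COLOR_BGR2HSV)
m=(((hsv[...,0]<8)|(hsv[...,0]>172))&(hsv[...,1]>170)&(hsv[...,2]>90)).astype(np.uint8)
n,l,st,ce=cv2.connectedComponentsWithStats(m)
for i in range(1,n):
    if st[i,4]>25 and st[i,1]<260: print(st[i],ce[i].round(1))
ys,xs=np.nonzero((l==l[190,262]))
dd=d[ys,xs]; P=np.array([atd("wrist",(x,y),z,cal) for x,y,z in zip(xs,ys,dd) if z>0])
print("z pct",np.percentile(P[:,2],[5,25,50,75,95]).round(1))
T=P[P[:,2]>P[:,2].max()-5]
rect=cv2.minAreaRect(T[:,:2].astype(np.float32)); print(rect, np.median(T,0))
print("mark atz66",atz("wrist",(347.3,168),66,cal).round(1),"knob lm",atz("wrist",(262,191.5),134,cal).round(1))
# pipe surface points along normal plane: fit cylinder axis
ys,xs=np.mgrid[135:195,150:380]; z=d[135:195,150:380]
Q=np.array([atd("wrist",(x,y),zz,cal) for x,y,zz in zip(xs.ravel(),ys.ravel(),z.ravel()) if zz>0])
Q=Q[(Q[:,2]>52)&(Q[:,2]<75)&((Q[:,1]<105)|(Q[:,1]>205))]
from scipy.optimize import least_squares
def res(v):
    a=np.array([v[0],157.5,v[1]]);u=np.array([-np.sin(v[2]),np.cos(v[2]),v[3]]);u/=np.linalg.norm(u)
    w=Q-a; return np.linalg.norm(w-np.outer(w@u,u),axis=1)-21.2
s=least_squares(res,[470,46,.1,0],loss="soft_l1"); print(s.x,np.degrees(s.x[2]),np.std(res(s.x)),len(Q))
print("pipe end y", np.percentile(Q[:,1],[0.5,99.5]))
E
```

```text
[343 164   9   9  61] [346.9 168.1]
[254 166  15  55 631] [261.3 189.3]
z pct [145.7 146.5 147.  147.4 148.1]
((470.96917724609375, 159.3436279296875), (11.47468090057373, 48.4094123840332), 89.5619888305664) [466.3359713  159.69329076 146.95382133]
mark atz66 [469.  254.2  66. ] knob lm [473.3 160.5 134. ]
[ 4.71771461e+02  4.60196520e+01  1.05985296e-01 -8.17079504e-04] 6.072510123724977 0.6321669626272755 4593
pipe end y [ 36.87919176 281.57787006]
```

```bash
python3 -m crank '[[[-0.0013,0.0009,0.04,0,0,0.02],[-0.0013,0.0009,0.08,0,0,0.02],[-0.0013,0.0009,0.105,0,0,0.02],[-0.0013,0.0009,0.1165,0,0,0.02],[-0.0013,0.0009,0.1165,0,0,0.02]]]'
python3 - <<'E'
from h import *
cal=r.get_calibration("wrist")
p,d=r.snapshot("wrist"); cv2.imwrite("pics/w2.png",p); print(r.sense()["tool_pos"])
E
```

```text
time: 4.72
tool_pos: [470.9, 158.0, 122.9]
tcp_rot: [-180.0, 0.0, 179.7]
ft_force: [-0.3, -0.3, -0.4]
finger_gap: 42.7
[471.59434032 158.20436572 123.84992398]
```

View pics/w2.png

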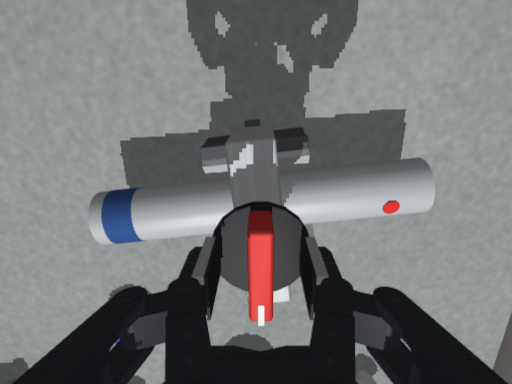

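The jaws straddle the bar (column 261) and are centred. Now I'll close.

```bash
python3 -m crank '[[[0,0,0,0,0,0],[0,0,0,0,0,0],[0,0,0,0,0,0],[0,0,0,0,0,0]]]' 1 40
```

```text
time: 5.28
tool_pos: [472.4, 158.3, 124.6]
tcp_rot: [180.0, 0.3, 179.7]
ft_force: [2.8, 0.1, 1.9]
finger_gap: 10.8
```

```bash
python3 -m crank '[[[0.0005,0,0.002,0,0,0],[0.0005,0,0.004,0,0,0],[0.0005,0,0.005,0,0,0],[0.0005,0,0.006,0,0,0],[0.0005,0,0.006,0,0,0]]]'; python3 -c "
from h import *
for i in range(4):
  s=r.sense(); print(s['time'],s['tool_pos'].round(2),s['ft_force'].round(1))
"
```

```text
time: 5.9
tool_pos: [472.6, 158.4, 119.4]
tcp_rot: [180.0, 0.3, 179.7]
ft_force: [0.8, -1.1, 7.9]
finger_gap: 11.0
5.9 [472.55 158.36 119.44] [ 0.8 -1.1  7.9]
5.9 [472.55 158.36 119.44] [ 0.8 -1.1  7.9]
5.9 [472.55 158.36 119.44] [ 0.8 -1.1  7.9]
5.9 [472.55 158.36 119.44] [ 0.8 -1.1  7.9]
```

```bash
python3 -m crank '[[[0,0,0.001,0,0,0],[0,0,0.002,0,0,0],[0,0,0.0025,0,0,0],[0,0,0.0025,0,0,0]]]'
```

```text
time: 6.4
tool_pos: [472.7, 158.4, 117.9]
tcp_rot: [180.0, 0.3, 179.7]
ft_force: [-2.7, -1.9, 12.9]
finger_gap: 11.2
```

```bash
python3 -m crank '[[[0,0,0.0014,0,0,0.08],[0,0,0.0014,0,0,0.2],[0,0,0.0014,0,0,0.34],[0,0,0.0014,0,0,0.34]]]'; python3 -c "
from h import *
s=r.sense(); print(s['time'],s['tool_pos'].round(2),s['ft_force'].round(1),s['wrist_torque'].round(2))
"
```

```text
time: 6.9
tool_pos: [472.8, 158.4, 117.6]
tcp_rot: [179.9, 0.3, 160.1]
ft_force: [-3.3, -0.7, 14.1]
finger_gap: 11.2
6.9 [472.76 158.4  117.58] [-3.3 -0.7 14.1] [-0.39  0.68 -0.04]
```

```bash
python3 -m crank '[[[0.0007,-0.0003,0.0012,0,0,0.15],[0.0007,-0.0003,0.0012,0,0,0.32],[0.0007,-0.0003,0.0012,0,0,0.48],[0.0007,-0.0003,0.0012,0,0,0.64],[0.0007,-0.0003,0.0012,0,0,0.75],[0.0007,-0.0003,0.0012,0,0,0.75]]]'; python3 -c "
from h import *
s=r.sense(); print(s['time'],s['tool_pos'].round(2),s['ft_force'].round(1),s['wrist_torque'].round(2))
"
```

```text
time: 7.65
tool_pos: [472.6, 158.4, 117.7]
tcp_rot: [179.6, 0.2, 117.0]
ft_force: [-0.3, -1.8, 14.1]
finger_gap: 11.2
7.65 [472.62 158.37 117.71] [-0.3 -1.8 14.1] [-0.43  0.37 -0.06]
```

```bash
python3 -m crank '[[[0,0,0.0012,0,0,0.1],[0,0,0.0012,0,0,0.18],[0,0,0.0012,0,0,0.23],[0,0,0.0012,0,0,0.24],[0,0,0.0012,0,0,0.24]]]'; python3 -c "
from h import *
s=r.sense(); print(s['time'],s['tool_pos'].round(2),s['ft_force'].round(1),s['wrist_torque'].round(2))
"
```

```text
time: 8.28
tool_pos: [472.7, 158.4, 117.6]
tcp_rot: [179.6, 0.1, 103.4]
ft_force: [-2.5, -1.6, 13.1]
finger_gap: 11.2
8.275 [472.72 158.41 117.61] [-2.5 -1.6 13.1] [-0.42  0.62  1.1 ]
```

```bash
python3 -m crank '[[[0,0,0.0005,0,0,0.02],[0,0,-0.0005,0,0,0.02],[0,0,-0.0015,0,0,0.02],[0,0,-0.0015,0,0,0.02]]]'; python3 -c "
from h import *
s=r.sense(); print(s['time'],s['tool_pos'].round(2),s['ft_force'].round(1),s['wrist_torque'].round(2))
"
```

```text
time: 8.78
tool_pos: [472.6, 158.4, 119.6]
tcp_rot: [179.6, 0.1, 102.3]
ft_force: [-0.3, -0.7, 8.6]
finger_gap: 10.9
8.775 [472.63 158.4  119.58] [-0.3 -0.7  8.6] [-0.29  0.2   1.4 ]
```

```bash
python3 -m crank '[[[0,0,-0.0003,0,0,0.02],[0,0,-0.0008,0,0,0.02],[0,0,-0.0008,0,0,0.015]]]'; python3 -c "
from h import *
s=r.sense(); print(s['time'],s['tool_pos'].round(2),s['ft_force'].round(1),s['wrist_torque'].round(2))
"
```

```text
time: 9.15
tool_pos: [472.5, 158.3, 120.0]
tcp_rot: [179.6, 0.1, 101.5]
ft_force: [4.0, -0.4, 0.2]
finger_gap: 11.1
9.15 [472.49 158.34 120.01] [ 4.  -0.4  0.2] [-0.23 -0.47  1.61]
```

The push force dropped from 8.6 to 0.2 N over 0.4 mm, so the pin is seated. I'll open and rise.

```bash
python3 -m crank '[[[0,0,0,0,0,-0.03],[0,0,0,0,0,-0.03],[0,0,0,0,0,-0.03],[0,0,-0.03,0,0,0],[0,0,-0.08,0,0,0],[0,0,-0.12,0,0,0],[0,0,-0.12,0,0,0]]]' 0.35 40
python3 - <<'E'
from h import *
s=r.sense(); print(s["tool_pos"].round(1),s["tcp_rot"].round(2),s["joint_pos"].round(1),s["ft_force"])
cal=r.get_calibration("wrist")
p,d=r.snapshot("wrist"); cv2.imwrite("pics/w3.png",p); np.save("pics/w3.npy",d)
import pickle; pickle.dump(cal,open("pics/w3.pkl","wb"))
hsv=cv2.cvtColor(p,cv2.COLOR_BGR2HSV)
m=(((hsv[...,0]<8)|(hsv[...,0]>172))&(hsv[...,1]>170)&(hsv[...,2]>90)).astype(np.uint8)
n,l,st,ce=cv2.connectedComponentsWithStats(m)
for i in range(1,n):
    if st[i,4]>25: 
        ys,xs=np.nonzero(l==i); P=np.array([atd("wrist",(x,y),d[y,x],cal) for x,y in zip(xs,ys) if d[y,x]>0])
        T=P[P[:,2]>np.percentile(P[:,2],95)-5]
        print(st[i],ce[i].round(1),np.percentile(P[:,2],[50,95]).round(1),cv2.minAreaRect(T[:,:2].astype(np.float32)))
E
```

```text
time: 10.02
tool_pos: [473.7, 159.0, 244.4]
tcp_rot: [179.2, 0.1, 101.5]
ft_force: [0.6, 0.1, -0.4]
finger_gap: 55.6
[473.7 159.  244.4] [1.7918e+02 1.2000e-01 1.0152e+02] [ 1.280e+01 -9.400e+00  1.006e+02 -1.000e-01  8.800e+01  1.300e+00] [ 0.61005821  0.0991801  -0.39961528]
[267  72  10  11  79] [271.7  76.9] [66.4 68.4] ((468.8880310058594, 253.42115783691406), (8.986603736877441, 9.141140937805176), 59.6052360534668)
[248 156  17  58 670] [256.3 184. ] [141.5 142.7] ((471.6875, 160.46249389648438), (11.683798789978027, 48.74055862426758), 15.830257415771484)
[432 293  31  17 232] [447.7 301. ] [50.9 51.9] ((650.6163940429688, 90.19294738769531), (37.580970764160156, 307.1857604980469), 59.386749267578125)
```

View pics/w3.png

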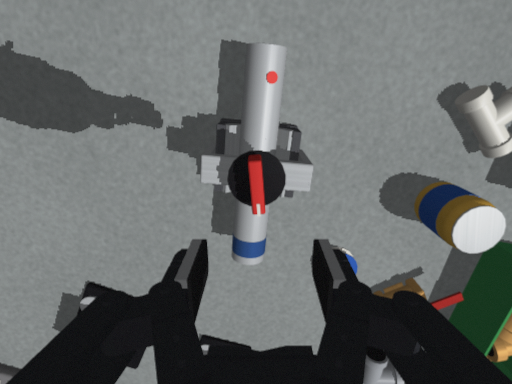

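The clamp is home: the bar top is now at 141.5 mm (down 5.5 mm), bar angle 105.8° against 105.9° expected for 1.4 rad. The mark is at (272,77) in this view, giving (468.9,253.4,66.4). Next is the gauge.

```bash
python3 -m crank '[[[-0.04,-0.008,0,0,0,0.05],[-0.09,-0.018,0,0,0,0.1],[-0.145,-0.027,0,0,0,0.15],[-0.2,-0.038,0,0,0,0.2],[-0.255,-0.048,0,0,0,0.25],[-0.305,-0.058,0,0,0,0.288],[-0.345,-0.066,0,0,0,0.288],[-0.36,-0.068,0,0,0,0.288],[-0.36,-0.068,0,0,0,0.288]]]'
python3 - <<'E'
from h import *
s=r.sense(); print(s["tool_pos"].round(1),s["tcp_rot"].round(2),s["joint_pos"].round(1),s["ft_force"])
cal=r.get_calibration("wrist")
p,d=r.snapshot("wrist"); cv2.imwrite("pics/w4.png",p); np.save("pics/w4.npy",d)
import pickle; pickle.dump(cal,open("pics/w4.pkl","wb"))
E
```

```text
time: 11.2
tool_pos: [477.3, -207.6, 240.5]
tcp_rot: [179.5, -0.1, 84.9]
ft_force: [0.1, 0.4, 0.3]
finger_gap: 55.8
[ 477.3 -207.6  240.5] [ 1.7951e+02 -1.3000e-01  8.4940e+01] [-29.4  -5.6  97.5   0.3  87.7 -24.3] [0.05166409 0.3569375  0.33182196]
```

View pics/w4.png

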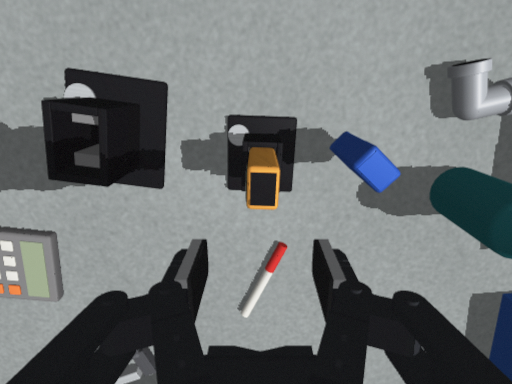

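The yellow gauge's top face is at (262,190) in the smaller stand. The blue look-alike is at (365,162) and the larger stand at (115,125). Now the precise pose of the gauge's top.

```bash
python3 - <<'E'
from h import *
import pickle
cal=pickle.load(open("pics/w4.pkl","rb")); p=cv2.imread("pics/w4.png"); d=np.load("pics/w4.npy")
ys,xs=np.mgrid[130:225,230:300]
P=np.array([atd("wrist",(x,y),d[y,x],cal) for x,y in zip(xs.ravel(),ys.ravel()) if d[y,x]>0])
T=P[(P[:,2]>136)&(P[:,2]<150)]; print(len(T),np.median(T,0),T.min(0),T.max(0))
print(cv2.minAreaRect(T[:,:2].astype(np.float32)))
S=P[(P[:,2]>60)&(P[:,2]<76)]; print(len(S),S.min(0),S.max(0), cv2.minAreaRect(S[:,:2].astype(np.float32)))
cv2.imwrite("pics/w4c.png",cv2.resize(p[100:230,210:320],None,fx=4.5,fy=4.5,interpolation=cv2.INTER_CUBIC))
E
```

```text
1403 [ 479.92403785 -203.01727302  142.23567367] [ 464.40807845 -224.58958735  136.0489614 ] [ 495.49697477 -184.07706033  144.67483763]
((479.91888427734375, -204.76687622070312), (39.46255874633789, 27.904674530029297), 82.34904479980469)
704 [ 455.13712815 -234.60551443   60.17481452] [ 504.21284605 -174.83091497   75.98385815] ((479.8056945800781, -204.89051818847656), (55.6223030090332, 43.14501953125), 82.92213439941406)
```

View pics/w4c.png

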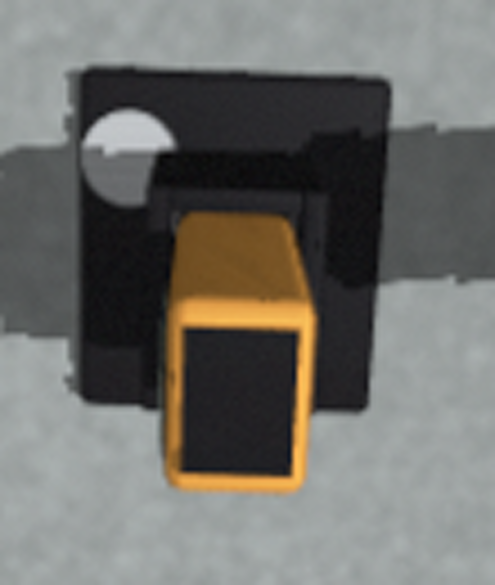

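```bash
cat >> h.py <<'E'
from scipy.spatial.transform import Rotation as Ro
def rel(pos,rpy=None,Rt=None,s=None):
    s=s or r.sense(); R0=Ro.from_euler("xyz",s["tcp_rot"],degrees=True); Rt=Rt or Ro.from_euler("xyz",rpy,degrees=True)
    return (R0.inv().apply(np.array(pos)-s["tool_pos"])/1000).round(4),(R0.inv()*Rt).as_rotvec().round(4)
E
python3 - <<'E'
from h import *
print(rel([479.3,-206,150],[180,0,82.6])); print(rel([479.3,-206,88],[180,0,82.6]))
E
```

```text
(array([0.0008, 0.0008, 0.0908]), array([ 0.009 , -0.0025,  0.0419]))
(array([0.0006, 0.0003, 0.1528]), array([ 0.009 , -0.0025,  0.0419]))
```

```bash
python3 -m crank '[[[0.0008,0.0008,0.04,0.009,-0.0025,0.042],[0.0008,0.0008,0.08,0.009,-0.0025,0.042],[0.0006,0.0005,0.115,0.009,-0.0025,0.042],[0.0006,0.0003,0.14,0.009,-0.0025,0.042],[0.0006,0.0003,0.153,0.009,-0.0025,0.042],[0.0006,0.0003,0.153,0.009,-0.0025,0.042]]]'
python3 - <<'E'
from h import *
p,d=r.snapshot("wrist"); cv2.imwrite("pics/w5.png",p); s=r.sense();print(s["tool_pos"],s["tcp_rot"],s["ft_force"])
E
```

```text
time: 12.0
tool_pos: [479.0, -204.7, 87.2]
tcp_rot: [-179.9, -0.0, 82.7]
ft_force: [0.7, 0.5, 1.5]
finger_gap: 55.4
[ 479.67978576 -205.38217908   88.31036282] [ 1.79984967e+02 -9.06760662e-04  8.26502959e+01] [ 0.98205348  0.36492238 -0.56875685]
```

View pics/w5.png

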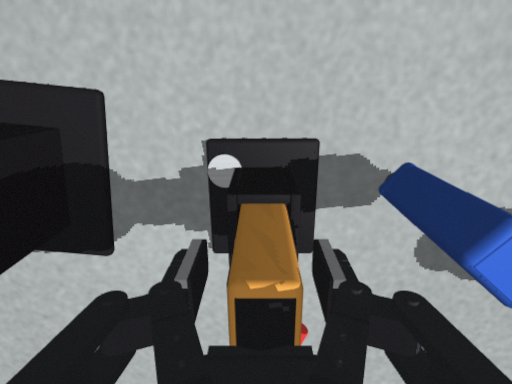

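```bash
python3 -m crank '[[[0,0.0012,0,0,0,0],[0,0.0012,0,0,0,0],[0,0.0012,0,0,0,0],[0,0.0012,0,0,0,0],[0,0.0012,0,0,0,0]]]' 1 40; python3 -c "
from h import *
s=r.sense();print(s['tool_pos'],s['tcp_rot'],s['ft_force'])"
```

```text
time: 12.68
tool_pos: [482.0, -206.0, 89.9]
tcp_rot: [179.8, 0.0, 82.6]
ft_force: [0.5, 1.9, 6.7]
finger_gap: 27.6
[ 482.02382861 -205.9782863    89.86874023] [1.79828032e+02 3.40653336e-02 8.26413136e+01] [0.52045959 1.90063878 6.71047883]
```

Gripped (gap 27.6). Now straight up.

```bash
python3 -m crank '[[[0,0,-0.01,0,0,0],[0,0,-0.03,0,0,0],[0,0,-0.055,0,0,0],[0,0,-0.08,0,0,0],[0,0,-0.105,0,0,0],[0,0,-0.13,0,0,0],[0,0,-0.13,0,0,0]]]'; python3 - <<'E'
from h import *
s=r.sense();print(s['time'],s['tool_pos'].round(1),s['tcp_rot'].round(2),s['ft_force'].round(2),s["wrist_torque"].round(2),s["joint_pos"].round(1))
cal=r.get_calibration("wrist")
p,d=r.snapshot("wrist"); cv2.imwrite("pics/w6.png",p)
p,d=r.snapshot("side"); cv2.imwrite("pics/s6.png",p); cv2.imwrite("pics/s6c.png",cv2.resize(p[80:300,200:370],None,fx=3,fy=2.7))
E
```

```text
time: 13.55
tool_pos: [482.8, -206.6, 222.6]
tcp_rot: [179.6, 0.1, 82.6]
ft_force: [-0.4, -0.1, -2.4]
finger_gap: 27.3
13.55 [ 482.8 -206.6  222.6] [1.7958e+02 1.4000e-01 8.2630e+01] [-0.44 -0.08 -2.41] [ 0.03 -0.    0.05] [-28.8  -4.4  98.2   0.   85.7 -21.4]
```

View pics/w6.png

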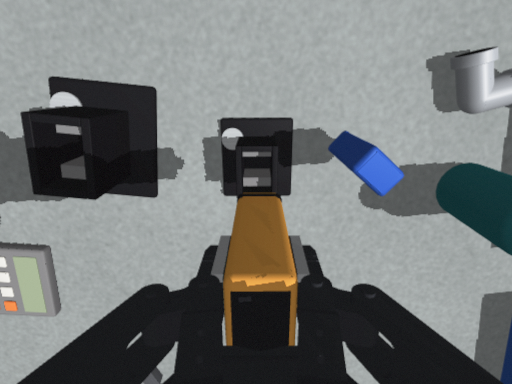

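View pics/s6c.png

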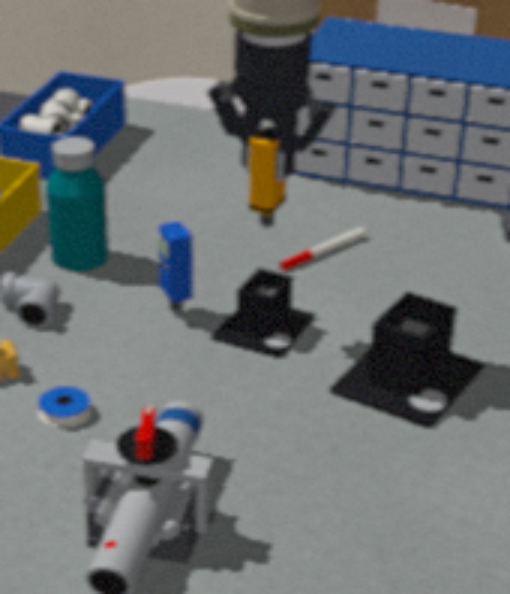

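```bash
cat >> h.py <<'E'
def toolpts(box,tag=None):
    s=r.sense(); cal=r.get_calibration("wrist"); p,d=r.snapshot("wrist")
    if tag: cv2.imwrite(f"pics/{tag}.png",p); np.save(f"pics/{tag}.npy",d)
    R0=Ro.from_euler("xyz",s["tcp_rot"],degrees=True)
    x0,y0,x1,y1=box; ys,xs=np.mgrid[y0:y1,x0:x1]; ys=ys.ravel();xs=xs.ravel(); k=d[ys,xs]>0; ys=ys[k];xs=xs[k]
    P=np.array([atd("wrist",(x,y),d[y,x],cal) for x,y in zip(xs,ys)])
    return p,d,s,cal,xs,ys,P,R0.inv().apply(P-s["tool_pos"])
E
python3 - <<'E'
from h import *
p,d,s,cal,xs,ys,P,T=toolpts((215,190,310,350))
hsv=cv2.cvtColor(p,cv2.COLOR_BGR2HSV)[ys,xs]
o=(hsv[:,0]>8)&(hsv[:,0]<25)&(hsv[:,1]>150)
f=o&(ys<272)&(ys>200)
A=T[f]; print(len(A),A.min(0).round(1),A.max(0).round(1))
# fit x = a + b*y + c*z
from scipy.optimize import least_squares
G=lambda v:v[0]+v[1]*A[:,1]+v[2]*A[:,2]-A[:,0]
q=least_squares(G,[20,0,0],loss="soft_l1"); print("face x=",q.x, "tilt about y deg",np.degrees(np.arctan(q.x[2])),np.std(G(q.x)))
for z0 in range(-60,60,10):
    k=(A[:,2]>z0)&(A[:,2]<=z0+10)
    if k.sum()>10: print(z0,k.sum(),"x",np.median(A[k,0]).round(1),"y",np.percentile(A[k,1],[1,99]).round(1),"mid",np.mean(np.percentile(A[k,1],[1,99])).round(1))
k=(ys>285); B=T[k&(T[:,2]<-20)]; print("top",B[:,2].min(),np.median(B[:,2]), B.min(0),B.max(0))
E
```

```text
4016 [ 11.9 -14.6 -48.7] [21.4 14.3 28.9]
face x= [ 2.00222433e+01 -5.60970133e-03  1.30793961e-03] tilt about y deg 0.0749393767446161 0.812431270957235
-50 778 x 20.1 y [-13.6  12.3] mid -0.6
-40 814 x 20.0 y [-14.   13.2] mid -0.4
-30 673 x 20.0 y [-14.2  13.3] mid -0.4
-20 540 x 20.1 y [-13.8  14. ] mid 0.1
-10 422 x 20.1 y [-13.6  12.3] mid -0.6
0 365 x 20.1 y [-13.7  12. ] mid -0.9
10 299 x 20.1 y [-13.5  11.7] mid -0.9
20 125 x 20.1 y [-13.7  11.8] mid -1.0
top -81.5224140022268 -52.83486313370888 [-14.84091507 -17.65468057 -81.522414  ] [ 19.58713466  18.04908004 -37.66884882]
```

The gauge sits centred in the jaws with under 0.1° of tilt, its top at tool z = -52.8, so the tip is about 73.2 mm beyond the TCP.

```bash
cat >> h.py <<'E'
yaw=np.radians(6.07); ub=np.array([-np.sin(yaw),np.cos(yaw),0]); xb=np.array([np.cos(yaw),np.sin(yaw),0])
n=np.sin(np.radians(20))*xb+np.cos(np.radians(20))*np.array([0,0,1]); M=np.array([468.6,253.4,65.9]); TIP=73.2
Zt=-n; Yt=np.cross(Zt,ub); Rt_mark=Ro.from_matrix(np.stack([ub,Yt,Zt],1))
E
python3 - <<'E'
from h import *
s=r.sense(); print(s["tool_pos"],Rt_mark.as_euler("xyz",degrees=True))
print("up",rel([514,258,275],[180,0,96]))
print("pre",M+n*(TIP+40), rel(M+n*(TIP+40),Rt=Rt_mark))
E
```

```text
[ 481.01524216 -205.59803819  218.57415162] [-160.      0.     96.07]
up (array([ 0.464 , -0.0266, -0.0565]), array([ 1.300e-03,  2.000e-04, -2.332e-01]))
pre [507.09961313 257.49403428 172.27320467] (array([ 0.4626, -0.0335,  0.0462]), array([ 0.3488, -0.0407, -0.2321]))
```

```bash
python3 -m crank '[[[0.02,-0.001,-0.03,0,0,-0.02],[0.06,-0.003,-0.055,0,0,-0.06],[0.115,-0.006,-0.0565,0,0,-0.1],[0.17,-0.009,-0.0565,0,0,-0.14],[0.225,-0.012,-0.0565,0,0,-0.18],[0.28,-0.015,-0.0565,0,0,-0.2],[0.335,-0.018,-0.0565,0,0,-0.22],[0.39,-0.022,-0.0565,0,0,-0.233],[0.44,-0.025,-0.0565,0,0,-0.233],[0.464,-0.0266,-0.0565,0,0,-0.233]]]'; python3 - <<'E'
from h import *
s=r.sense(); print(s["tool_pos"],s["tcp_rot"],s["joint_pos"].round(1))
print("pre",rel(M+n*(TIP+40),Rt=Rt_mark))
E
```

```text
time: 14.95
tool_pos: [512.8, 260.4, 272.8]
tcp_rot: [-179.9, 0.0, 96.1]
ft_force: [0.5, -0.1, -0.9]
finger_gap: 27.4
[512.84850626 260.4080662  272.76444919] [-1.79890237e+02  3.72077295e-02  9.61216576e+01] [21.8  2.9 85.8 -0.  91.4 15.7]
pre (array([-0.0022, -0.0058,  0.1005]), array([0.3472, 0.0008, 0.0008]))
```

```bash
python3 -m crank '[[[0,0,0,0.12,0,0],[0,0,0.01,0.24,0,0],[-0.002,-0.003,0.03,0.347,0,0],[-0.0022,-0.0058,0.055,0.347,0.0008,0.0008],[-0.0022,-0.0058,0.08,0.347,0.0008,0.0008],[-0.0022,-0.0058,0.0955,0.347,0.0008,0.0008],[-0.0022,-0.0058,0.1005,0.347,0.0008,0.0008],[-0.0022,-0.0058,0.1005,0.347,0.0008,0.0008],[-0.0022,-0.0058,0.1005,0.347,0.0008,0.0008]]]'; python3 - <<'E'
from h import *
s=r.sense(); print(s["tool_pos"].round(2),s["tcp_rot"].round(2),s["joint_pos"].round(1),s["ft_force"].round(2))
p,d=r.snapshot("wrist"); cv2.imwrite("pics/w7.png",p); np.save("pics/w7.npy",d)
p2,d2=r.snapshot("side"); cv2.imwrite("pics/s7c.png",cv2.resize(p2[130:310,180:330],None,fx=4,fy=3.3))
p3,d3=r.snapshot("top"); cv2.imwrite("pics/t7c.png",cv2.resize(p3[150:260,100:230],None,fx=5,fy=5))
s=r.sense(); print(s["tool_pos"].round(2),s["tcp_rot"].round(2),s["ft_force"].round(2))
E
```

```text
time: 16.08
tool_pos: [507.7, 257.7, 173.5]
tcp_rot: [-160.1, -0.0, 96.1]
ft_force: [-0.2, 0.2, -2.0]
finger_gap: 27.7
[507.73 257.73 173.51] [-1.6012e+02 -2.0000e-02  9.6070e+01] [ 18.9  23.3  75.    4.4 101.1  13. ] [-0.16  0.23 -2.01]
[507.64 257.67 173.26] [-1.6011e+02 -2.0000e-02  9.6070e+01] [ 0.75 -0.44 -1.05]
```

View pics/w7.png

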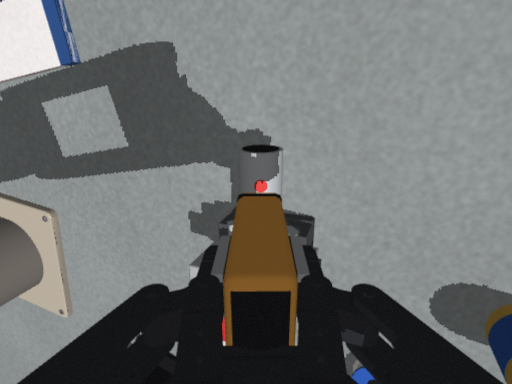

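View pics/s7c.png

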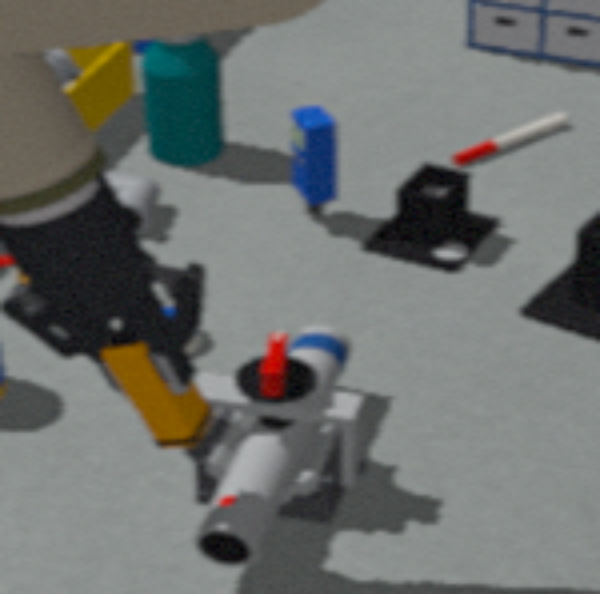

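View pics/t7c.png

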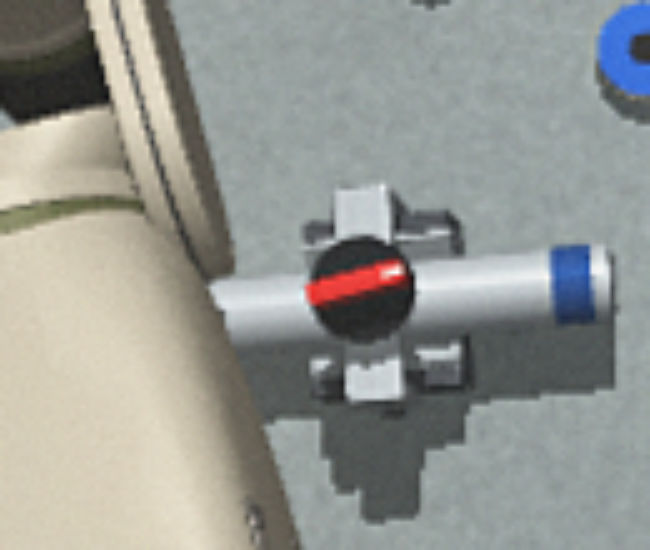

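The wrist view shows the mark at (261,186), in line with the gauge's column (260). In the side view the gauge axis extends to the mark. Next I'll measure the mark's offset in the tool frame.

```bash
python3 - <<'E'
from h import *
p,d,s,cal,xs,ys,P,T=toolpts((235,140,290,200),"w8")
hsv=cv2.cvtColor(p,cv2.COLOR_BGR2HSV)[ys,xs]
k=((hsv[:,0]<8)|(hsv[:,0]>172))&(hsv[:,1]>150)&(hsv[:,2]>70)
print(k.sum(),xs[k].min(),xs[k].max(),ys[k].min(),ys[k].max(),"tool",T[k].mean(0),"range",T[k].min(0),T[k].max(0),"world",P[k].mean(0))
R0=Ro.from_euler("xyz",s["tcp_rot"],degrees=True)
print("expected in tool",R0.inv().apply(M-s["tool_pos"]), s["tool_pos"],s["ft_force"])
# pipe fit in tool frame near
Q=P[(P[:,2]>50)&(P[:,2]<72)&(P[:,1]<282)]
print(len(Q), Q.min(0),Q.max(0))
from scipy.optimize import least_squares
def res(v):
    a=np.array([v[0],253.4,v[1]]); w=Q-a; return np.linalg.norm(w-np.outer(w@ub,ub),axis=1)-21.2
q=least_squares(res,[461,46],loss="soft_l1"); print("axis at y253.4:",q.x,np.std(res(q.x)))
E
```

```text
112 255 266 180 191 tool [1.38792286e-01 3.92455923e-02 1.13590658e+02] range [ -5.14368004  -4.83769602 111.97002016] [  5.63404781   5.15070334 115.15075808] world [469.22124278 253.76537645  66.43507921]
expected in tool [ -0.15901041  -0.39594339 114.31707126] [507.63947511 257.67474631 173.26023828] [ 0.7455721  -0.43961783 -1.0494207 ]
1607 [439.32986508 238.0896779   50.02212172] [483.35485986 281.99495358  69.88118171]
axis at y253.4: [461.67219953  46.20769151] 0.6072679868162798
```

```bash
python3 -m crank '[[[0,0,0.015,0,0,0],[0,0,0.027,0,0,0],[0,0,0.034,0,0,0],[0,0,0.036,0,0,0],[0,0,0.036,0,0,0],[0,0,0.036,0,0,0]]]'; python3 - <<'E'
from h import *
p,d,s,cal,xs,ys,P,T=toolpts((235,100,290,230),"w9")
R0=Ro.from_euler("xyz",s["tcp_rot"],degrees=True); print(s["tool_pos"].round(2),s["tcp_rot"].round(2),R0.inv().apply(M-s["tool_pos"]).round(2),R0.inv().apply(s["ft_force"]).round(2))
cv2.imwrite("pics/w9c.png",cv2.resize(p[100:260,190:330],None,fx=4,fy=3.7,interpolation=cv2.INTER_CUBIC))
for i in range(6):
    r.snapshot("side"); s=r.sense(); print(R0.inv().apply(s["ft_force"]).round(2),s["tool_pos"].round(2))
E
```

```text
time: 17.02
tool_pos: [495.7, 256.4, 139.6]
tcp_rot: [-160.1, -0.0, 96.1]
ft_force: [0.0, 1.1, -1.5]
finger_gap: 27.9
[495.68 256.45 139.61] [-1.6013e+02 -3.0000e-02  9.6070e+01] [-0.2  -0.57 78.58] [1.05 0.61 1.33]
[0.27 0.87 1.55] [495.68 256.45 139.61]
[-0.49  0.47  1.86] [495.6  256.43 139.53]
[-0.67  0.47  0.92] [495.56 256.38 139.47]
[-0.13  1.22  2.09] [495.49 256.39 139.39]
[-0.14  1.55  2.17] [495.45 256.35 139.34]
[0.56 1.41 1.7 ] [495.39 256.36 139.28]
```

View pics/w9c.png

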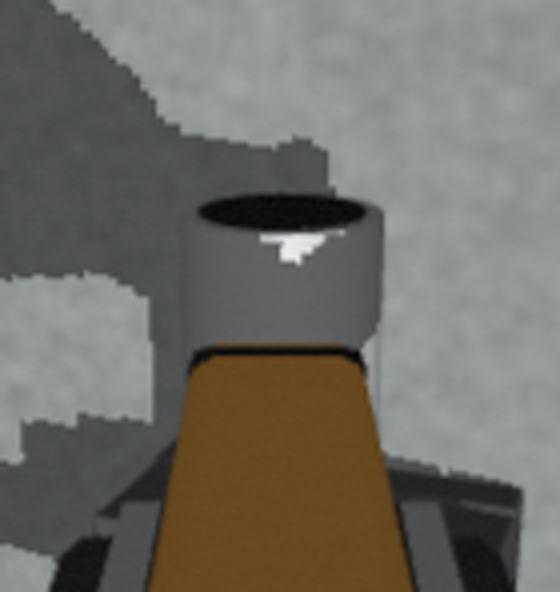

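The baseline tool-z force is about 1.65 N (gauge weight), and the tip is about 5 mm off. I'll advance in small steps.

```bash
cat >> h.py <<'E'
def favg(k=8):
    F=[];Z=[]
    for i in range(k):
        r.snapshot("wrist"); s=r.sense(); R0=Ro.from_euler("xyz",s["tcp_rot"],degrees=True)
        F.append(R0.inv().apply(s["ft_force"])); Z.append(R0.inv().apply(M-s["tool_pos"]))
    print(s["time"],"F tool",np.mean(F,0).round(2),"+-",(np.std(F,0)/k**.5).round(2),"mark in tool",np.mean(Z,0).round(2),"last",Z[-1].round(2),s["tcp_rot"].round(2))
E
python3 -m crank '[[[0,0.0004,0.002,0,0,0],[0,0.0004,0.004,0,0,0],[0,0.0004,0.005,0,0,0],[0,0.0004,0.005,0,0,0]]]'; python3 -c "
from h import *
favg(8)"
```

```text
time: 17.88
tool_pos: [494.1, 256.2, 134.5]
tcp_rot: [-160.1, -0.0, 96.1]
ft_force: [0.4, -0.2, -0.4]
finger_gap: 27.3
18.275 F tool [-0.26  0.53  0.3 ] +- [0.1  0.1  0.12] mark in tool [-0.13 -0.8  73.29] last [-0.13 -0.8  73.24] [-1.601e+02 -2.000e-02  9.607e+01]
```

```bash
python3 -m crank '[[[0,0,0.001,0,0,0],[0,0,0.002,0,0,0],[0,0,0.0022,0,0,0],[0,0,0.0022,0,0,0]]]'; python3 -c "
from h import *
favg(10)"
```

```text
time: 18.77
tool_pos: [493.4, 256.1, 132.5]
tcp_rot: [-160.1, -0.0, 96.1]
ft_force: [0.9, -0.3, -0.2]
finger_gap: 27.6
19.275 F tool [ 0.06  0.43 -0.26] +- [0.15 0.09 0.14] mark in tool [-0.15 -0.8  71.08] last [-0.14 -0.8  71.06] [-1.601e+02 -2.000e-02  9.607e+01]
```

```bash
python3 -m crank '[[[0,0,0.0005,0,0,0],[0,0,0.001,0,0,0],[0,0,0.001,0,0,0]]]'; python3 -c "
from h import *
favg(20)"
```

```text
time: 19.65
tool_pos: [493.1, 256.1, 131.5]
tcp_rot: [-160.1, -0.0, 96.1]
ft_force: [0.3, 0.9, 1.8]
finger_gap: 27.8
20.65 F tool [ 0.06  0.28 -0.78] +- [0.12 0.11 0.11] mark in tool [-0.14 -0.81 70.07] last [-0.14 -0.82 70.08] [-1.601e+02 -2.000e-02  9.607e+01]
```

```bash
python3 -m crank '[[[0,0,0.0004,0,0,0],[0,0,0.0004,0,0,0],[0,0,0.0004,0,0,0]]]'; python3 - <<'E'
from h import *
favg(10)
p,d,s,cal,xs,ys,P,T=toolpts((215,90,310,350),"w10")
print(s["tool_pos"],s["finger_gap"])
hsv=cv2.cvtColor(p,cv2.COLOR_BGR2HSV)[ys,xs]
o=(hsv[:,0]>8)&(hsv[:,0]<25)&(hsv[:,1]>150)
A=T[o&(T[:,0]>18)&(T[:,0]<23)]
c=np.polyfit(A[:,2],A[:,0],1); print("face x vs z",c,"tilt deg",np.degrees(np.arctan(c[0])))
B=T[(ys>290)&(T[:,2]<-30)&(np.abs(T[:,1])<10)]; print("gauge top z",np.median(B[:,2]))
Q=T[(~o)&(T[:,2]>60)&(T[:,2]<95)&(np.abs(T[:,1])<21)&(T[:,0]>21)&(T[:,0]<31)]
from scipy.optimize import least_squares
def res(v): return np.hypot(Q[:,1]-v[0],Q[:,2]-v[1])-21.2
q=least_squares(res,[0,91],loss="soft_l1"); print(len(Q),"pipe axis in tool y,z",q.x,"surface z on axis",q.x[1]-np.sqrt(21.2**2-q.x[0]**2),np.std(res(q.x)))
p2,d2=r.snapshot("side"); cv2.imwrite("pics/s10c.png",cv2.resize(p2[150:310,180:320],None,fx=5,fy=3.75,interpolation=cv2.INTER_CUBIC))
cv2.imwrite("pics/w10c.png",cv2.resize(p[100:260,190:330],None,fx=4,fy=3.7,interpolation=cv2.INTER_CUBIC))
E
```

```text
time: 21.02
tool_pos: [492.9, 256.1, 131.1]
tcp_rot: [-160.1, -0.0, 96.1]
ft_force: [0.5, 1.0, 1.1]
finger_gap: 27.2
21.525 F tool [ 0.07  0.15 -0.88] +- [0.11 0.12 0.14] mark in tool [-0.14 -0.82 69.67] last [-0.13 -0.83 69.67] [-1.601e+02 -2.000e-02  9.607e+01]
[492.94048055 256.10098007 131.13146689] 27.30109941068236
face x vs z [7.37184679e-03 2.01772287e+01] tilt deg 0.42236805760679014
gauge top z -52.7473344351039
917 pipe axis in tool y,z [-0.57604438 91.03512499] surface z on axis 69.8429525510087 4.224732824719447
```

View pics/s10c.png

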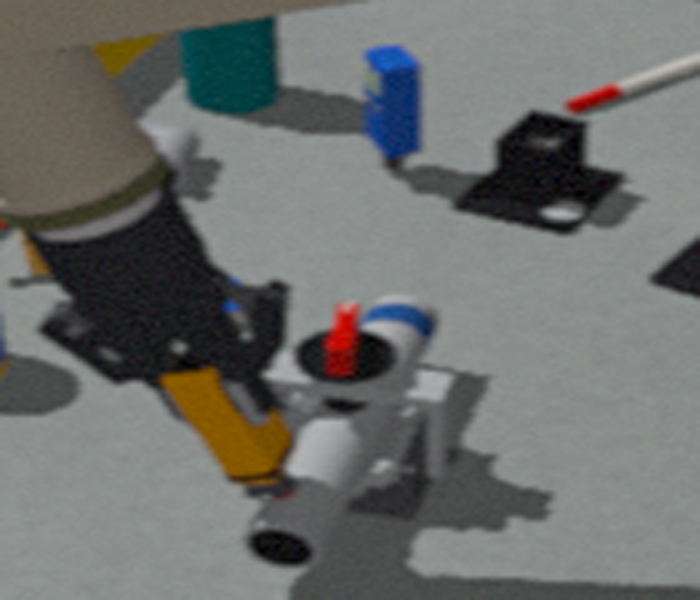

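View pics/w10c.png

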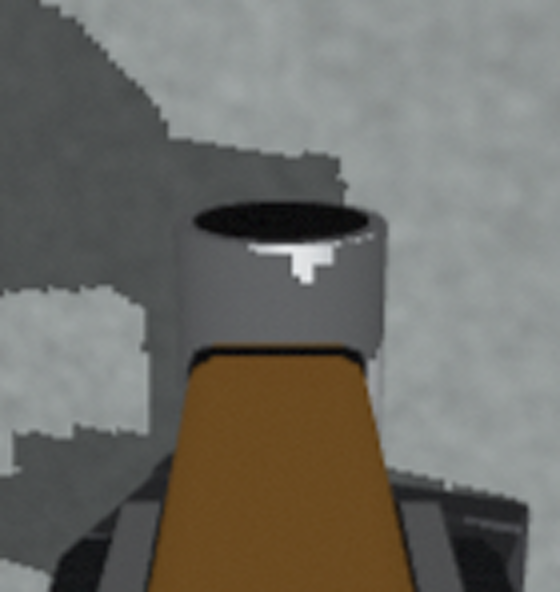

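```bash
python3 - <<'E'
from h import *
p0=cv2.imread("pics/side0.png"); p2,_=r.snapshot("side"); p3,_=r.snapshot("top")
for nme,p in (("before",p0),("now",p2)):
    q=p.astype(int); m=(q[...,2]-np.maximum(q[...,0],q[...,1])>35); m[:265]=0; m[295:]=0; m[:,:215]=0; m[:,260:]=0
    ys,xs=np.nonzero(m); print(nme,sorted(zip(xs.tolist(),ys.tolist())),xs.mean(),ys.mean())
s=r.sense(); R0=Ro.from_euler("xyz",s["tcp_rot"],degrees=True)
tip=s["tool_pos"]+R0.apply([0,0,69.75]); print("contact pt",tip.round(1),"proj",proj("side",tip),"nose end",proj("side",s["tool_pos"]+R0.apply([0,0,65.2])))
for dx in(-6,6):
  print(proj("side",M+dx*ub),proj("side",M+dx*R0.apply([0,1,0])))
print(s["time"],s["joint_pos"].round(1))
cv2.imwrite("pics/s11.png",cv2.resize(p2[255:305,205:270],None,fx=10,fy=10,interpolation=cv2.INTER_NEAREST))
E
```

```text
before [(234, 282), (235, 281), (235, 282), (236, 280), (236, 281), (236, 282), (237, 280), (237, 281), (237, 282), (238, 280), (238, 281)] 236.27272727272728 281.09090909090907
now [(220, 265), (221, 265), (221, 266), (221, 267), (222, 265), (222, 266), (222, 267), (222, 268), (222, 269), (223, 265), (223, 266), (223, 267), (223, 268), (223, 269), (223, 270), (223, 271), (224, 265), (224, 266), (224, 267), (224, 268), (224, 269), (224, 270), (224, 271), (224, 272), (224, 273), (225, 265), (225, 266), (225, 267), (225, 268), (225, 269), (225, 270), (225, 271), (225, 272), (225, 273), (225, 274), (225, 275), (226, 265), (226, 266), (226, 267), (226, 268), (226, 269), (226, 270), (226, 271), (226, 272), (226, 273), (226, 274), (226, 275), (226, 276), (227, 265), (227, 266), (227, 267), (227, 268), (227, 269), (227, 270), (227, 271), (227, 272), (227, 273), (227, 274), (227, 275), (227, 276), (228, 265), (228, 266), (228, 267), (228, 268), (228, 269), (228, 270), (228, 271), (228, 272), (228, 273), (228, 274), (228, 275), (228, 276), (229, 265), (229, 266), (229, 267), (229, 268), (229,
[... 556 characters left out ...]
), (233, 269), (233, 270), (233, 271), (233, 272), (233, 273), (233, 274), (233, 275), (233, 278), (234, 265), (234, 266), (234, 267), (234, 268), (234, 269), (234, 270), (234, 271), (234, 272), (234, 273), (234, 274), (234, 278), (235, 265), (235, 266), (235, 267), (235, 268), (235, 269), (235, 270), (235, 271), (236, 265), (236, 266), (236, 267), (236, 268), (236, 269), (236, 270), (237, 266), (237, 267)] 229.01273885350318 269.73248407643314
contact pt [469.3 253.6  65.5] proj [236.20897255 282.24664043] nose end [235.57444246 280.95550818]
[237.17580312 280.52441454] [238.57570345 281.99407374]
[235.81638068 283.81311874] [234.42929734 282.33058409]
21.725 [19.2 23.1 79.8  4.5 96.5 12.9]
```

View pics/s11.png

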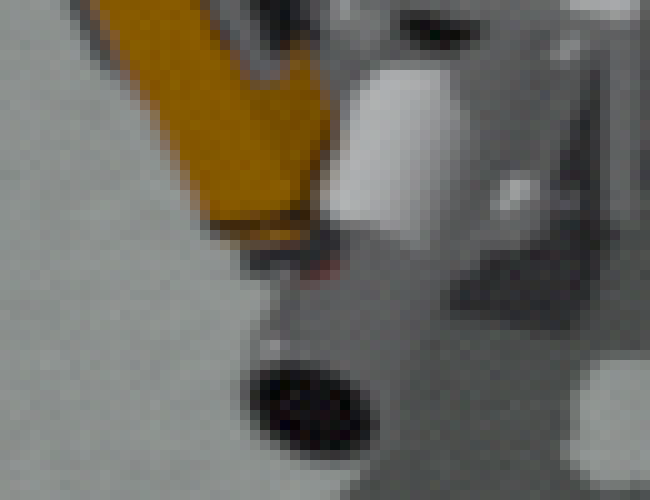

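```bash
python3 - <<'E'
from h import *
s=r.sense(); R0=Ro.from_euler("xyz",s["tcp_rot"],degrees=True)
f=lambda t:((proj("side",s["tool_pos"]+R0.apply(t))-[205,255])*10).round(0).tolist()
print("body bottom corners in crop",[f([x,y,43.2]) for x in(-20,20) for y in(-14,14)])
print("nose end",[f([x,y,65.2]) for x,y in((8.5,0),(-8.5,0),(0,8.5),(0,-8.5))],"tip",f([0,0,69.75]),"finger",f([0,0,0]))
E
```

```text
body bottom corners in crop [[346.0, 138.0], [250.0, 147.0], [300.0, 247.0], [202.0, 256.0]]
nose end [[296.0, 283.0], [315.0, 236.0], [276.0, 262.0], [335.0, 257.0]] tip [312.0, 272.0] finger [212.0, 70.0]
```

The side view agrees with the projection to about 1 px. The nose covers the spot, with only its lower-right rim showing at (236–237,281–282). The projected contact point is (236.2,282.2), against the mark at (236.3,281.1) measured beforehand. I'll take one last steadiness check and hand in.

```bash
python3 - <<'E'
from h import *
favg(10)
print(r.sense()["finger_gap"]); print(r.hand_in())
E
```

```text
22.225 F tool [ 0.03  0.2  -1.01] +- [0.18 0.14 0.14] mark in tool [-0.14 -0.8  69.65] last [-0.12 -0.81 69.65] [-1.601e+02 -2.000e-02  9.606e+01]
27.710797677467085
the job is handed in; nothing more can be done
None
```

I clamped the pipe, took the yellow gauge from its stand, and handed in at about 22 s with its tip held on the red spot.

- **Clamp:** I pushed the knob down with about 13–14 N, turned it clockwise to the stop and let the pin seat. The push force fell to 0.2 N as it seated. Released, the bar sat 5.5 mm down at 105.8°, against 105.9° expected for home.
- **Gauge in hand:** It came straight up out of the stand. It sits centred in the jaws, tilted under 0.5°.
- **On the spot:** The tool leans 20°. The tip is within about 1 mm of the mark, and the wrist fit puts it roughly 1.6° off square. The last readings before hand-in were steady.
- **Tip travel:** My two estimates differ slightly. Force gave about 2.3–2.7 N, or 3.8–4.6 mm in. Position and depth gave about 3.5 mm. The unloaded force baseline was uncertain by about 0.2 N, and the depth fit of the pipe in the final pose was noisy. Both estimates are close to half travel and far from bottomed.
- **Not checked:** I saw nothing knocked or shoved in the views I took, but I did not check each bystander's position afterwards.

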